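# Load a bearing nest from the lever feeder

### The arm

A 6-joint arm with a two-finger parallel gripper is mounted at the origin on a cart in front of the work surface, level with it; the furniture and walls round the work are solid. World frame = base frame: x ahead of the robot, y to its left, z up, the work surface at z = 0. Lengths are in m, angles in rad, forces in N, time in s.
With the tool pointing down it reaches from about 0.35 to 1 m from the base axis. Payload 7.1 kg.
Tool frame: the origin (TCP) lies at the very end of the fingers, on their centre line; the grasp point (between the pads) lies 19 mm behind it; z points along the fingers, y is the line along which they close (so a half turn about z gives the same grasp; the last joint's range is limited). The gripper opens to 85 mm and grips with 20 to 120 N. Pads are 22 mm wide; open, the fingers measure 114 mm over their backs; the gripper's body (76 mm by 85 mm) begins 54 mm behind the grasp point. The pads swing forward as they close: fully open they stand 13 mm farther back than shut.
Start: joints at [1.323, 0.423, 1.63, -0, 1.089, -0.019], TCP at [0.142, 0.609, 0.231] pointing down, gripper open.
Joint ranges: [-3, 3], [-0.9, 2.11], [0.09, 2.58], [-1.31, 4.45], [0.11, 2.69], [-2.54, 2.54]. Speed limits (rad/s): [2.39, 2.39, 3.01, 3.14, 3.14, 3.14].

### API

Orientations are given as a unit quaternion [x, y, z, w].
In Python, from workcell import env, eyes, workorder gives the robot as it stands.
- The arm moves only by the tool servo_tool, never from a script. Its argument "steps" is text: rows parted by semicolons, each of 7 numbers parted by spaces: the shift along the tool's x, y, z normalised to -1 to 1, where 1 is 0.04 m, then the turn, a rotation vector about the tool's x, y, z normalised to -1 to 1, where 1 is 0.15 rad, then the opening, from -1 (shut) to 1 (fully open). A call has 1 to 5 rows; each row shifts and turns the commanded pose from where the row before left it, along the tool's axes as they then stand; what a row does not reach is not made up. A row lasts 1/10 s, in which the tool goes at most 50 mm and 8.59 degrees, less where a joint would pass 70% of its speed; a pose out of reach is approached as far as the arm can. A call with a number of a shift or a turn outside -1 to 1 is refused whole. A call with a gripper value outside its range is refused whole. The fingers move at their own pace and stop on an object; the grip force is fixed at half the most. Time passes only in rows, so rows that do not move let the fingers close. It gives the time, the measured TCP pose, the force, the opening and the grip force at its end, in the units of the state.
- env.state(): the state, without advancing time (a new reading comes with each control period).
- eyes.snapshot(name): name is "scene" or "top" or "wrist"; returns (picture, depth): 420x560x3 uint8, blue, green, red; 420x560 float32, m along the optical axis (not along the pixel's ray), 0 where there is no reading.
- eyes.camera_params(name): a dict with "mtx" (3x3 intrinsics, pixels), "origin" and "orientation" of the camera in the world. Camera axes: x right, y down, z forward; pixel columns grow to the right and rows downward; lengths in m; the calibration is good to about 2 mm. The wrist camera is an equidistant fisheye: a pixel r from the principal point sees the ray r / f radians off the axis. A picture is of the moment at which its call begins: read the wrist's pose just before it. camera_params takes no time and is no camera call; for the wrist camera it gives the pose at the moment of the call.
- workorder.sign_off(): hands the job in; it is judged then, once.
The state is a dict: "time_s": time; "q": joint angles; "dq": joint speeds; "effort": joint torques, N m; "position": TCP position; "tool_rot": TCP orientation; "ft_force": force on the tool from outside, world axes, zero at the start; "wrist_torque": the same for the moment, N m; "gripper_width": finger opening in m; "grip_force": force on a finger pad.
Only numpy, scipy, OpenCV 4.12 (cv2) and the standard library are available. Lean on these libraries where they do the work, as an engineer would, in place of code of your own. Each camera call takes 0.05 s, during which the arm holds its last target. There are 200 camera calls.

### The job

Load two bearings into the nest of the bearing feeder without touching the bearings: first slide the empty nest fully home against the feeder's outlet, then swing the feed lever all the way to its stop and let it spring right back, exactly twice, so that each stroke pushes one bearing into the nest. Then swing the nest's keeper frame down until it snaps shut behind its catch, and leave the other two bearings in the magazine and the tools and parts lying around where they are.

Things in the scene. Friction and masses are not known exactly. Their poses are not given: they have to be found in the camera images.
- feeder: Bearing feeder, a grey base plate 186 x 514 x 8 mm fixed to the bench. Origin on the bench (z = 0) under the magazine axis; +y is the delivery direction (lever, magazine, nest), -x faces the robot. Magazine: open cage of bars round the stacked bearings, 96 x 96 mm, top at z = 95 mm. Bearings slide on a floor at z = 16 mm; slide ways (y -232 to -40 mm) are 38 mm high.
- lever_knob (a point): Middle of the upright black knob at the end of the feed lever: a round grip 22 mm in diameter from z = 60 to 101 mm over the bench, with a ball end 25 mm in diameter, top at 117 mm; this point is on its axis at z = 80 mm. The lever arm below it is a flat steel bar, z = 46 to 53 mm.
- lever_pivot (a point): Point on the vertical pivot axis of the feed lever at z = 80 mm; feeder coordinates (88, -140) mm. The knob circles it horizontally at a radius of 190 mm, on the robot's side of the slide ways.
- lever (a joint): Angle of the feed lever: 0 at rest on its rear stop (knob at feeder x -68, y -248 mm), 1.21 rad at its front stop (knob at x -68, y -32 mm). Growing values move the knob towards +y of the feeder and push the lowest bearing 95 mm out of the magazine. A spring returns the lever; it needs 4 to 10 N at the knob.
- nest (a joint): Position of the sliding nest on the base plate: 0 fully home against the feeder's outlet, positive values (m) drawn away from it along +y of the feeder; travel 66 mm. It stays where it is left and needs 4 to 6 N to slide.
- nest_end (a point): Middle of the top edge of the outer face of the nest's end wall (the end away from the magazine): wall 93 mm wide, 8 mm thick, its top at z = 46 mm; the face looks along +y of the feeder. Push the nest home here. With the nest home this point is at feeder (0, 192) mm.
- nest_place1 (a point): Centre of the far place of the nest, on its floor (z = 15.7 mm), 45 mm in from the outer face of the end wall; where the first bearing ends.
- nest_place2 (a point): Centre of the near place of the nest, 62 mm from the far one, towards the magazine; where the second bearing ends.
- keeper (a joint): Angle of the keeper, a steel frame of round bar hinged along the far (+x) side of the nest: 0 shut, lying over the bearings with its gate plate across the mouth of the nest; 1.57 upright. It stays where it is left. In the last 0.13 rad its rod snaps past a sprung ball on the near wall; pressing down on the tab takes 5 to 12 N there.
- keeper_tab (a point): Middle of the keeper's thumb tab, a flat 18 x 36 x 6 mm at the free edge; the point lies on the face that is pushed to shut it (upper face when shut, face towards +x of the feeder when upright). Shut, and with the nest home, it is at feeder (-65, 85) mm, z = 27 mm.
- keeper_hinge (a point): Point on the keeper's hinge axis (parallel to feeder y), at the same y as the tab; z = 36 mm. The tab circles it at 113 mm.
- bearing_a: Ball bearing 62 mm in diameter, 16 mm thick, lying flat, lowest in the magazine at the start; origin at the centre of its underside.
- bearing_b: Ball bearing 62 mm in diameter, 16 mm thick, lying flat, second from below in the magazine; origin at the centre of its underside.
- bearing_c: Ball bearing 62 mm in diameter, 16 mm thick, lying flat, third from below in the magazine; origin at the centre of its underside.
- bearing_d: Ball bearing 62 mm in diameter, 16 mm thick, lying flat, top one in the magazine; origin at the centre of its underside.
- oil_can: Copper oil can, 70 x 90 mm, 160 mm high with its spout, standing at the right; origin under its centre. Bystander.
- screwdriver: Screwdriver with a black handle, 30 x 172 x 31 mm, lying in front of the feeder, to the right; origin under its middle. Bystander.
- tee_fitting: Rusty pipe tee, 53 x 80 x 32 mm, lying at the left; origin under its centre. Bystander.

How it is judged:
By the outcome, as a careful person would: the job done as asked, in the order asked, and still so for the second after the job is handed in, with the robot touching nothing.
It also fails if it takes over 72 s, if anything falls off the work surface, if the arm or the gripper's body presses on something with over 40 N, if the wrist force passes 120 N, or if a joint passes its speed limit or range.

## Working session

There is one attempt and no reset: what is moved stays moved. The work goes in short steps, Python scripts to look and compute and a tool call to move; the robot and the scene stay as the last step left them, time stands still between calls to the robot, and variables do not carry over. Pictures are saved under pics/ and viewed, at most 10 in all, crops included, and the job is handed in when it is done.

Besides the shell and the picture viewer there is one more tool, called after ">>>" as a command line: name --argument value ..., lists and objects as JSON in quotes. servo_tool: Moves the arm, as the interface text tells. Its arguments: {"type":"object","properties":{"steps":{"type":"string"}},"required":["steps"]}

```bash
mkdir -p pics; ls
python3 - <<'E'
from workcell import env,eyes,workorder
import cv2,numpy as np
print(env.state())
for n in("scene","top"):
    p,d=eyes.snapshot(n); cv2.imwrite(f"pics/{n}0.png",p); np.save(f"{n}0.npy",d)
    c=eyes.camera_params(n); print(n,c)
E
```

```text
pics
{'time_s': 0.0, 'q': array([ 1.32303041e+00,  4.23861303e-01,  1.63070808e+00,  2.45884133e-06,
        1.08860823e+00, -1.89934066e-02]), 'dq': array([ 0.00012168, -0.00019949,  0.00029077, -0.00125083,  0.00119415,
       -0.00021692]), 'effort': array([-1.57373233e-03, -5.57383776e+01, -2.81741685e+01, -6.24388758e-05,
        7.43698154e-03, -3.16931300e-05]), 'position': array([0.14157151, 0.60817869, 0.23052582]), 'tool_rot': array([ 1.14137507e-01,  9.93464645e-01, -7.85294867e-04, -1.06466493e-04]), 'ft_force': array([ 0.11501843,  0.17170064, -0.14154862]), 'wrist_torque': array([ 0.07338814,  0.00119553, -0.04516119]), 'grip_force': 0.0, 'gripper_width': 0.08553969099542254}
scene {'mtx': array([[488.61955212,   0.        , 282.88877408],
       [  0.        , 488.61955212, 207.77869077],
       [  0.        ,   0.        ,   1.        ]]), 'origin': array([ 0.08636813, -0.84011805,  1.1356533 ]), 'orientation': array([ 0.90374373, -0.23989368,  0.08151521, -0.3450414 ])}
top {'mtx': array([[381.00535191,   0.        , 279.50763629],
       [  0.        , 381.00535191, 207.50300237],
       [  0.        ,   0.        ,   1.        ]]), 'origin': array([ 0.36878906, -0.0163728 ,  1.12569956]), 'orientation': array([-0.70193262,  0.70736833, -0.06066312,  0.05692654])}
```

View pics/scene0.png

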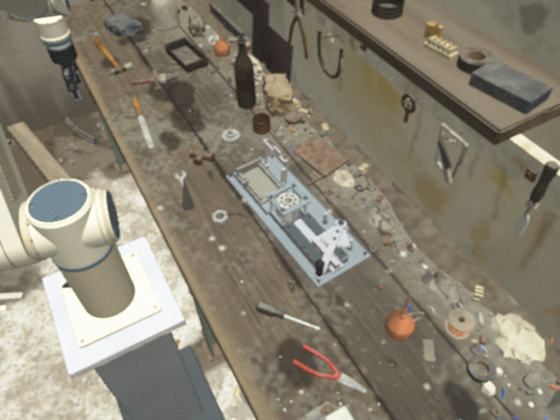

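View pics/top0.png

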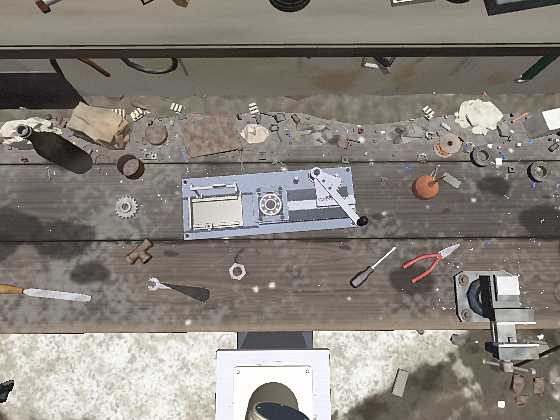

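The scene view shows the feeder with the nest on the left and the lever on the right. In the top view the magazine is near (269,206), the knob near (361,220), the plate corners near (182,181), (184,241) and (355,228), and the keeper looks upright at about (215,187). Next I'll enlarge this and measure.

```bash
cat > h.py <<'E'
import numpy as np,cv2
from scipy.spatial.transform import Rotation as R
from workcell import env,eyes
def cloud(n,d):
    c=eyes.camera_params(n);K=c['mtx'];v,u=np.mgrid[:d.shape[0],:d.shape[1]]
    P=np.stack([(u-K[0,2])/K[0,0]*d,(v-K[1,2])/K[1,1]*d,d],-1)
    return P@R.from_quat(c['orientation']).as_matrix().T+c['origin']
def px(n,p):
    c=eyes.camera_params(n);q=R.from_quat(c['orientation']).as_matrix().T@(np.array(p)-c['origin']);q=c['mtx']@q;return q[:2]/q[2]
def ray(n,u,v,z):
    c=eyes.camera_params(n);r=R.from_quat(c['orientation']).as_matrix()@np.linalg.solve(c['mtx'],[u,v,1]);return c['origin']+r*(z-c['origin'][2])/r[2]
E
python3 - <<'E'
from h import *
p=cv2.imread('pics/top0.png');c=p[155:250,170:380];cv2.imwrite('pics/crop0.png',cv2.resize(c,None,fx=3.8,fy=3.8,interpolation=cv2.INTER_CUBIC))
W=cloud('top',np.load('top0.npy'))
for u,v in[(182,181),(184,241),(355,228)]:print(ray('top',u,v,.008))
W2=W[155:250,170:380];z=W2[...,2]
print('bench z',np.median(W[255:265,190:330,2]))
m=(z>.104);print('high pts',np.unique(np.round(W2[m],3),axis=0)[:60:2])
m=(z>.085)&(z<.104);print(m.sum());print(np.round(W2[m],3)[:50:2])
E
```

```text
[0.63952631 0.26940896 0.008     ]
[0.45918564 0.25738379 0.008     ]
[ 0.49363028 -0.24532753  0.008     ]
bench z -0.0001711986540580135
high pts [[ 0.369 -0.016  1.126]
 [ 0.493 -0.25   0.108]
 [ 0.493 -0.244  0.107]
 [ 0.495 -0.254  0.113]
 [ 0.495 -0.249  0.112]
 [ 0.496 -0.244  0.109]
 [ 0.496 -0.24   0.105]
 [ 0.498 -0.257  0.111]
 [ 0.498 -0.248  0.114]
 [ 0.498 -0.243  0.116]
 [ 0.499 -0.239  0.106]
 [ 0.5   -0.254  0.115]
 [ 0.5   -0.248  0.114]
 [ 0.5   -0.24   0.115]
 [ 0.501 -0.257  0.112]
 [ 0.502 -0.237  0.106]
 [ 0.503 -0.254  0.115]
 [ 0.503 -0.249  0.114]
 [ 0.503 -0.243  0.117]
 [ 0.504 -0.239  0.108]
 [ 0.505 -0.251  0.117]
 [ 0.506 -0.257  0.113]
 [ 0.506 -0.249  0.114]
 [ 0.506 -0.24   0.116]
 [ 0.507 -0.237  0.109]
 [ 0.509 -0.258  0.108]
 [ 0.509 -0.252  0.114]
 [ 0.509 -0.244  0.113]
 [ 0.509 -0.239  0.111]
 [ 0.511 -0.252  0.113]]
651
[[ 0.603  0.094  0.096]
 [ 0.604 -0.016  0.09 ]
 [ 0.603 -0.022  0.091]
 [ 0.603 -0.027  0.09 ]
 [ 0.603 -0.033  0.09 ]
 [ 0.603 -0.038  0.09 ]
 [ 0.602  0.023  0.087]
 [ 0.6    0.017  0.094]
 [ 0.602  0.012  0.087]
 [ 0.6    0.006  0.092]
 [ 0.601  0.001  0.087]
 [ 0.6   -0.005  0.093]
 [ 0.601 -0.011  0.09 ]
 [ 0.601 -0.016  0.09 ]
 [ 0.6   -0.022  0.095]
 [ 0.599 -0.027  0.096]
 [ 0.601 -0.033  0.089]
 [ 0.6   -0.038  0.094]
 [ 0.598  0.053  0.09 ]
 [ 0.598  0.048  0.09 ]
 [ 0.598  0.042  0.092]
 [ 0.596  0.036  0.101]
 [ 0.598  0.031  0.089]
 [ 0.598  0.026  0.089]
 [ 0.598  0.02   0.09 ]]
```

View pics/crop0.png

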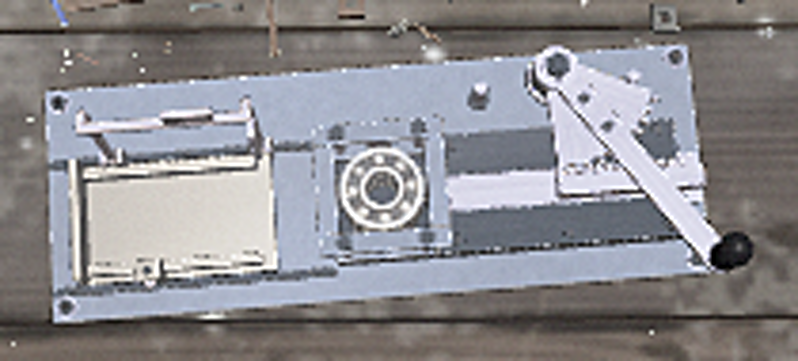

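The crop shows the knob at about (735,248), bearing centre (382,188), lever pivot (555,65), nest end wall around (75,225) and the upright keeper's tab around (187,115).

Run:
```python
from h import *
W=cloud('top',np.load('top0.npy'))
r=lambda a,b,z:ray('top',170+a/3.8-.37,155+b/3.8-.37,z)
C=[r(45,90,.008),r(55,323,.008),r(688,43,.008)];print(C)
e=C[0]-C[2];print('len',np.linalg.norm(e),'t',np.arctan2(-e[0],e[1]));e=C[0]-C[1];print(np.linalg.norm(e),np.arctan2(e[1],e[0]))
print('bearing',r(382,188,.080),'knob',r(735,248,.112))
H=W[155:250,170:380].reshape(-1,3);k=H[(H[:,2]>.1)&(H[:,1]<-.2)&(H[:,2]<.2)];print('knob',(k.max(0)+k.min(0))/2)
t=.068;Rm=np.array([[np.cos(t),-np.sin(t)],[np.sin(t),np.cos(t)]])
K=((k.max(0)+k.min(0))/2)[:2];O=K-Rm@[-.068,-.248];print('O',O)
# feeder coords of heights
f=np.c_[(H[:,:2]-O)@Rm,H[:,2]]
m=(f[:,0]>0.02)&(f[:,0]<.12)&(f[:,1]>.09)&(f[:,2]>.06)&(f[:,2]<.3);print('keeper',np.round(f[m][np.argsort(-f[m][:,2])][:80:4],3), m.sum())
m=(abs(f[:,0])<.03)&(f[:,1]>.15)&(f[:,2]>.03)&(f[:,2]<.06);print('end wall y',f[m].min(0),f[m].max(0),np.median(f[m],0))
m=(abs(f[:,0])<.044)&(abs(f[:,1])<.044)&(f[:,2]>.06)&(f[:,2]<.12);print('mag',f[m].min(0),f[m].max(0))
S=cloud('scene',np.load('scene0.npy')).reshape(-1,3);g=np.c_[(S[:,:2]-O)@Rm,S[:,2]]
m=(abs(g[:,0])<.12)&(g[:,1]>.06)&(g[:,1]<.3)&(g[:,2]>.06)&(g[:,2]<.3);print('keeperS',np.round(g[m][np.argsort(-g[m][:,2])][:60:3],3),m.sum())
m=(abs(g[:,0])<.03)&(g[:,1]>.15)&(g[:,1]<.3)&(g[:,2]>.03)&(g[:,2]<.06);print(g[m].min(0),g[m].max(0))
```

```text
[array([0.64783373, 0.27128009, 0.008     ]), array([0.46319525, 0.25721433, 0.008     ]), array([ 0.68281522, -0.23997013,  0.008     ])]
len 0.5124456038365567 t 0.0683169447583613
0.18517346896722273 0.07603314418273262
bearing [0.55428944 0.00334904 0.08      ] knob [ 0.50372653 -0.24656503  0.112     ]
knob [ 0.50391836 -0.24738831  0.11132592]
O [0.5549102  0.00465898]
keeper [[0.048 0.124 0.16 ]
 [0.045 0.125 0.158]
 [0.048 0.117 0.158]
 [0.049 0.132 0.157]
 [0.046 0.122 0.157]
 [0.047 0.143 0.156]
 [0.047 0.141 0.155]
 [0.045 0.112 0.155]
 [0.047 0.138 0.154]
 [0.045 0.131 0.152]
 [0.045 0.123 0.149]
 [0.046 0.092 0.147]
 [0.044 0.14  0.147]
 [0.043 0.126 0.146]
 [0.042 0.187 0.146]
 [0.045 0.155 0.145]
 [0.048 0.15  0.145]
 [0.049 0.092 0.145]
 [0.048 0.153 0.145]
 [0.049 0.203 0.144]] 188
end wall y [-0.0296416   0.22782647  0.03041024] [0.0294568  0.23671509 0.04951   ] [0.00143729 0.23030333 0.04503928]
mag [-0.04392675 -0.04386938  0.06155685] [0.04398257 0.04393805 0.10057145]
keeperS [[0.046 0.125 0.162]
 [0.044 0.128 0.161]
 [0.048 0.133 0.159]
 [0.044 0.138 0.158]
 [0.044 0.133 0.158]
 [0.045 0.128 0.157]
 [0.045 0.145 0.157]
 [0.051 0.117 0.154]
 [0.047 0.126 0.153]
 [0.042 0.12  0.152]
 [0.043 0.115 0.152]
 [0.042 0.13  0.149]
 [0.044 0.167 0.149]
 [0.043 0.104 0.148]
 [0.047 0.201 0.148]
 [0.043 0.154 0.147]
 [0.044 0.1   0.147]
 [0.045 0.204 0.147]
 [0.042 0.086 0.146]
 [0.044 0.116 0.146]] 249
[-0.02985975  0.22526965  0.03028551] [0.02954378 0.23744937 0.05159286]
```

>>> servo_tool --steps "0 0 0 0 0 1 -1; 0 0 0 0 0 1 -1; 0 0 0 0 0 1 -1; 0 0 0 0 0 1 -1; 0 0 0 0 0 1 -1"

```text
time_s: 0.6
position: [0.1416, 0.6084, 0.2309]
tool_rot: [0.473, 0.881, -0.0, 0.0]
ft_force: [-0.1, -0.1, 0.1]
gripper_width: 0.0122
grip_force: 0.0
```

>>> servo_tool --steps "0 0 0 0 0 1 -1; 0 0 0 0 0 1 -1; 0 0 0 0 0 1 -1; 0 0 0 0 0 0.5 -1; 0 0 0 0 0 0 -1"

```text
time_s: 1.1
position: [0.1416, 0.6084, 0.2309]
tool_rot: [0.683, 0.73, -0.0, 0.0]
ft_force: [0.9, 0.2, -0.2]
gripper_width: 0.0001
grip_force: 0.0
```

```bash
cat >> h.py <<'E'
O=np.array([.5545,.0045]);T=.069
F=np.array([[np.cos(T),-np.sin(T),0],[np.sin(T),np.cos(T),0],[0,0,1]])
def tcp(*tgts):
    s=env.state();r=R.from_quat(s['tool_rot']).as_matrix();p=s['position'];o=np.r_[O,0]
    print('t',round(s['time_s'],2),'feeder tcp',np.round(F.T@(p-o),4),'F_feeder',np.round(F.T@s['ft_force'],1),'w',round(s['gripper_width'],4))
    want=np.c_[F[:,1],F[:,0],-F[:,2]]
    print('rot fix /.15',np.round((R.from_matrix(r.T@want)).as_rotvec()/.15,3))
    for g in tgts:
        print(g,'units(tool xyz)',np.round(r.T@(F@np.array(g)+o-p)/.04,2))
E
python3 -c "
from h import *
tcp((-.015,.275,.2),(-.015,.275,.03))"
```

```text
t 1.1 feeder tcp [-0.3702  0.631   0.2309] F_feeder [ 0.9  0.1 -0.2] w 0.0001
rot fix /.15 [-0.002  0.005 -0.016]
(-0.015, 0.275, 0.2) units(tool xyz) [-8.88  8.9   0.78]
(-0.015, 0.275, 0.03) units(tool xyz) [-8.87  8.9   5.03]
```

>>> servo_tool --steps "-0.8 0.8 0 0 0 0 -1; -0.8 0.8 0 0 0 0 -1; -0.8 0.8 0 0 0 0 -1; -0.8 0.8 0 0 0 0 -1; -0.8 0.8 0 0 0 0 -1"

```text
time_s: 1.6
position: [0.3131, 0.4584, 0.2312]
tool_rot: [0.682, 0.731, -0.0, 0.0]
ft_force: [0.4, -0.6, 0.6]
gripper_width: 0.0
grip_force: 0.0
```

>>> servo_tool --steps "-0.8 0.8 0 0 0 0 -1; -0.8 0.8 0 0 0 0 -1; -0.8 0.8 0 0 0 0 -1; -0.8 0.8 0 0 0 0 -1; -0.8 0.8 0 0 0 0 -1"

```text
time_s: 2.1
position: [0.4835, 0.3094, 0.2312]
tool_rot: [0.682, 0.731, -0.0, -0.0]
ft_force: [1.1, 0.2, -0.2]
gripper_width: 0.0
grip_force: 0.0
```

>>> servo_tool --steps "-0.8 0.8 0.4 0 0 0 -1; 0 0 1 0 0 0 -1; 0 0 1 0 0 0 -1; 0 0 1 0 0 0 -1; 0 0 0 0 0 0 -1"

```text
time_s: 2.6
position: [0.5129, 0.2789, 0.0902]
tool_rot: [0.682, 0.731, -0.005, -0.002]
ft_force: [-1.1, -0.4, 0.2]
gripper_width: -0.0001
grip_force: 0.0
```

```bash
python3 -c "
from h import *
tcp((-.015,.275,.03))
p,d=eyes.snapshot('top');cv2.imwrite('pics/t1.png',cv2.resize(p[120:260,130:390],None,fx=3,fy=3))"
```

```text
t 2.6 feeder tcp [-0.0226  0.2766  0.0902] F_feeder [-1.1 -0.3  0.2] w -0.0001
rot fix /.15 [-0.064  0.028 -0.003]
(-0.015, 0.275, 0.03) units(tool xyz) [-0.03  0.21  1.5 ]
```

View pics/t1.png

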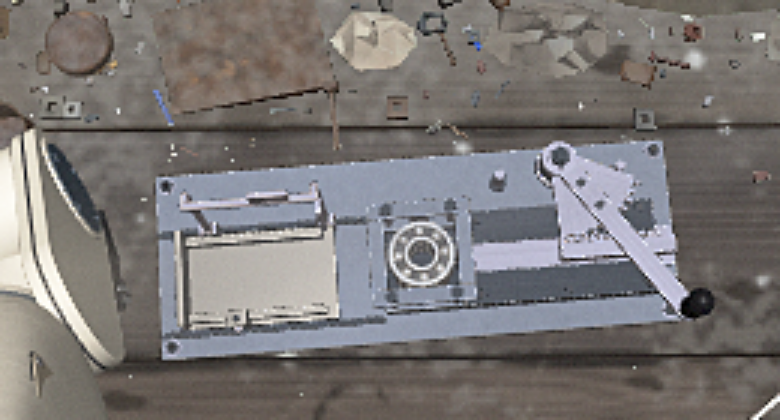

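The arm's wrist stands at the left (around (60,230)) just beyond the plate's end. The nest and the upright keeper haven't been touched.

>>> servo_tool --steps "0 0.1 0.75 0 0 0 -1; 0 0.1 0.75 0 0 0 -1; 0 0 0 0 0 0 -1"

```text
time_s: 2.95
position: [0.524, 0.2814, 0.0346]
tool_rot: [0.683, 0.731, -0.001, -0.0]
ft_force: [-0.9, -0.8, 0.4]
gripper_width: -0.0002
grip_force: 0.0
```

```bash
python3 -c "
from h import *
tcp((-.015,.205,.03))"
```

```text
t 2.95 feeder tcp [-0.0113  0.2784  0.0346] F_feeder [-1.  -0.7  0.4] w -0.0002
rot fix /.15 [-0.014  0.006 -0.006]
(-0.015, 0.205, 0.03) units(tool xyz) [-1.83 -0.09  0.12]
```

>>> servo_tool --steps "-0.4 0 0 0 0 0 -1; -0.4 0 0 0 0 0 -1; -0.3 0 0 0 0 0 -1; -0.3 0 0 0 0 0 -1; -0.2 0 0 0 0 0 -1"

```text
time_s: 3.45
position: [0.5299, 0.2168, 0.0366]
tool_rot: [0.683, 0.73, 0.001, 0.001]
ft_force: [0.5, 4.0, 3.5]
gripper_width: 0.0005
grip_force: 2.1
```

>>> servo_tool --steps "-0.1 0 0 0 0 0 -1; 0 0 0 0 0 0 -1"

```text
time_s: 3.65
position: [0.5288, 0.2127, 0.0352]
tool_rot: [0.683, 0.73, -0.001, -0.0]
ft_force: [-0.2, -0.0, -0.2]
gripper_width: 0.0002
grip_force: 0.0
```

>>> servo_tool --steps "-0.06 0 0 0 0 0 -1; 0 0 0 0 0 0 -1"

```text
time_s: 3.85
position: [0.5287, 0.2111, 0.0349]
tool_rot: [0.683, 0.731, -0.001, -0.0]
ft_force: [0.2, 0.6, 0.1]
gripper_width: 0.0
grip_force: 0.0
```

```bash
python3 -c "
from h import *
tcp((-.015,.203,.03))"
```

```text
t 3.85 feeder tcp [-0.0115  0.2079  0.0349] F_feeder [0.3 0.6 0.1] w 0.0
rot fix /.15 [-0.008  0.004 -0.011]
(-0.015, 0.203, 0.03) units(tool xyz) [-0.12 -0.09  0.12]
```

>>> servo_tool --steps "-0.1 0 0 0 0 0 -1; 0 0 0 0 0 0 -1"

```text
time_s: 4.05
position: [0.529, 0.2071, 0.035]
tool_rot: [0.683, 0.73, -0.0, -0.0]
ft_force: [-0.8, 2.1, -1.8]
gripper_width: -0.0
grip_force: 0.8
```

>>> servo_tool --steps "-0.1 0 0 0 0 0 -1; 0 0 0 0 0 0 -1"

```text
time_s: 4.25
position: [0.5292, 0.2049, 0.035]
tool_rot: [0.683, 0.73, 0.001, -0.001]
ft_force: [-4.0, 14.3, -2.9]
gripper_width: 0.0003
grip_force: 7.0
```

```bash
python3 -c "
from h import *
tcp((-.015,.203,.03))"
```

```text
t 4.25 feeder tcp [-0.0114  0.2017  0.035 ] F_feeder [-3.  14.5 -2.9] w 0.0003
rot fix /.15 [-0.003 -0.016 -0.021]
(-0.015, 0.203, 0.03) units(tool xyz) [ 0.03 -0.09  0.13]
```

>>> servo_tool --steps "-0.05 0 0 0 0 0 -1; 0 0 0 0 0 0 -1; 0.5 0 0 0 0 0 -1; 0.1 0 -1 0 0 0 -1; 0 0 -1 0 0 0 -1"

```text
time_s: 4.75
position: [0.527, 0.2252, 0.1148]
tool_rot: [0.682, 0.731, -0.002, -0.001]
ft_force: [1.6, 0.1, 0.4]
gripper_width: -0.0003
grip_force: 0.0
```

>>> servo_tool --steps "0 0 -1 0 0 0 -1; 0 0 -1 0 0 0 -1; -1 -0.1 0 0 0 0 -1; -1 -0.1 0 0 0 0 -1; -1 -0.1 0 0 0 0 -1"

```text
time_s: 5.25
position: [0.524, 0.1033, 0.1958]
tool_rot: [0.683, 0.731, 0.0, 0.0]
ft_force: [1.1, -0.3, 0.4]
gripper_width: 0.0001
grip_force: 0.0
```

>>> servo_tool --steps "-1 -0.1 0 0 0 0 -1; -1 -0.1 0 0 0 0 -1; -1 -0.1 0 0 0 0 -1; -1 -0.1 0 0 0 0 -1; -1 -0.1 0 0 0 0 -1"

```text
time_s: 5.75
position: [0.5171, -0.0981, 0.1953]
tool_rot: [0.683, 0.73, -0.0, 0.0]
ft_force: [0.2, 0.4, 0.4]
gripper_width: -0.0002
grip_force: 0.0
```

>>> servo_tool --steps "-1 -0.1 0 0 0 0 -1; -1 -0.1 0 0 0 0 -1; -1 -0.1 0 0 0 0 -1; -1 -0.1 0 0 0 0 -1; 0 0 0 0 0 0 -1"

```text
time_s: 6.25
position: [0.5121, -0.2614, 0.1954]
tool_rot: [0.684, 0.729, -0.001, 0.001]
ft_force: [0.6, 0.3, 0.1]
gripper_width: -0.0004
grip_force: 0.0
```

```bash
python3 -c "
from h import *
tcp((-.066,-.290,.066))
p,d=eyes.snapshot('top')
W=cloud('top',d)[155:250,170:300].reshape(-1,3);f=np.c_[(W[:,:2]-O)@F[:2,:2],W[:,2]]
m=(abs(f[:,0])<.03)&(f[:,1]>.15)&(f[:,2]>.03)&(f[:,2]<.06);print('endwall',f[m].min(0),f[m].max(0))"
```

```text
t 6.25 feeder tcp [-0.0606 -0.2623  0.1954] F_feeder [0.6 0.3 0.1] w -0.0004
rot fix /.15 [ 0.003  0.014 -0.039]
(-0.066, -0.29, 0.066) units(tool xyz) [-0.69 -0.13  3.24]
endwall [-0.02892508  0.18244589  0.03128447] [0.02955542 0.1915182  0.04892792]
```

>>> servo_tool --steps "-0.7 -0.13 0.3 0 0 0 -1; 0 0 0.9 0 0 0 -1; 0 0 0.9 0 0 0 -1; 0 0 0.9 0 0 0 -1; 0 0 0.2 0 0 0 -1"

```text
time_s: 6.8
position: [0.5065, -0.2825, 0.0637]
tool_rot: [0.683, 0.731, -0.001, -0.004]
ft_force: [-0.4, 0.9, -1.0]
gripper_width: -0.0
grip_force: 0.0
```

>>> servo_tool --steps "0 0 0 0 0 0 -1"

```text
time_s: 6.9
position: [0.5083, -0.2837, 0.0663]
tool_rot: [0.683, 0.731, -0.0, -0.002]
ft_force: [-0.2, -0.4, 0.8]
gripper_width: -0.0
grip_force: 0.0
```

```bash
python3 -c "
from h import *
tcp((-.066,-.272,.066))"
```

```text
t 6.9 feeder tcp [-0.0659 -0.2844  0.0663] F_feeder [-0.2 -0.4  0.8] w -0.0
rot fix /.15 [-0.019 -0.013 -0.007]
(-0.066, -0.272, 0.066) units(tool xyz) [ 0.31 -0.    0.01]
```

>>> servo_tool --steps "0.3 0 0 0 0 0 -1; 0.49 -0.3 0 0 0 0 -1; 0.52 -0.23 0 0 0 0 -1; 0.55 -0.17 0 0 0 0 -1; 0.56 -0.1 0 0 0 0 -1"

```text
time_s: 7.4
position: [0.4707, -0.1909, 0.0696]
tool_rot: [0.683, 0.731, -0.0, 0.002]
ft_force: [-2.8, -9.3, 2.0]
gripper_width: 0.0
grip_force: 3.6
```

>>> servo_tool --steps "0.57 -0.03 0 0 0 0 -1; 0.57 0.03 0 0 0 0 -1; 0.56 0.1 0 0 0 0 -1; 0.55 0.17 0 0 0 0 -1; 0.42 0.2 0 0 0 0 -1"

```text
time_s: 7.9
position: [0.4825, -0.082, 0.0694]
tool_rot: [0.682, 0.731, 0.0, 0.001]
ft_force: [-3.1, -7.8, 1.5]
gripper_width: 0.0002
grip_force: 1.9
```

>>> servo_tool --steps "0.2 0.1 0 0 0 0 -1; 0 0 0 0 0 0 -1"

```text
time_s: 8.1
position: [0.4872, -0.0739, 0.0696]
tool_rot: [0.682, 0.731, 0.001, 0.002]
ft_force: [-1.2, -7.7, 2.0]
gripper_width: 0.0003
grip_force: 1.3
```

```bash
python3 -c "
from h import *
tcp((-.068,-.054,.066))
p,d=eyes.snapshot('top');cv2.imwrite('pics/t2.png',cv2.resize(p[120:260,130:390],None,fx=3,fy=3))"
```

```text
t 8.1 feeder tcp [-0.0726 -0.0735  0.0696] F_feeder [-1.7 -7.6  2. ] w 0.0003
rot fix /.15 [0.023 0.013 0.005]
(-0.068, -0.054, 0.066) units(tool xyz) [0.49 0.11 0.09]
```

View pics/t2.png

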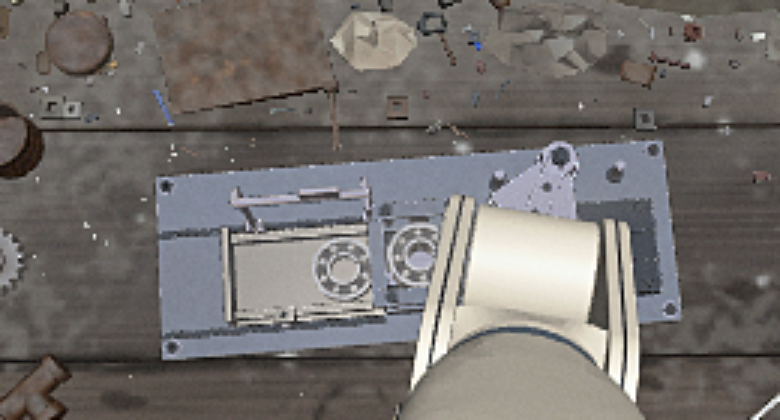

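The nest is home. Bearing a is in the mouth of the nest at about (342,267), and the lever is nearly through its stroke, so I'll keep going to the stop.

>>> servo_tool --steps "0.25 0.1 0 0 0 0 -1; 0.15 0.08 0 0 0 0 -1; 0 0 0 0 0 0 -1"

```text
time_s: 8.45
position: [0.4941, -0.0582, 0.0697]
tool_rot: [0.682, 0.731, 0.001, 0.003]
ft_force: [-0.1, -9.6, -0.3]
gripper_width: -0.0
grip_force: 3.0
```

>>> servo_tool --steps "0.1 0.06 0 0 0 0 -1; 0 0 0 0 0 0 -1"

```text
time_s: 8.65
position: [0.4955, -0.0554, 0.0697]
tool_rot: [0.682, 0.731, 0.0, 0.003]
ft_force: [-1.6, -17.7, 1.8]
gripper_width: -0.0003
grip_force: 5.6
```

>>> servo_tool --steps "0.1 0.06 0 0 0 0 -1; 0 0 0 0 0 0 -1"

```text
time_s: 8.85
position: [0.496, -0.054, 0.0696]
tool_rot: [0.681, 0.732, -0.002, 0.003]
ft_force: [-7.7, -39.3, 6.5]
gripper_width: -0.0004
grip_force: 14.3
```

```bash
python3 -c "
from h import *
tcp((-.068,-.054,.066))"
```

```text
t 8.85 feeder tcp [-0.0624 -0.0544  0.0696] F_feeder [-10.4 -38.7   6.5] w -0.0004
rot fix /.15 [0.003 0.048 0.017]
(-0.068, -0.054, 0.066) units(tool xyz) [ 0.01 -0.14  0.09]
```

>>> servo_tool --steps "-0.6 -0.3 0 0 0 0 -1; -0.6 -0.2 0 0 0 0 -1; -0.6 -0.18 0 0 0 0 -1; -0.6 -0.1 0 0 0 0 -1; -0.6 0 0 0 0 0 -1"

```text
time_s: 9.35
position: [0.4749, -0.1733, 0.0701]
tool_rot: [0.683, 0.731, 0.001, 0.003]
ft_force: [2.4, -3.4, 2.2]
gripper_width: 0.0003
grip_force: 0.0
```

>>> servo_tool --steps "-0.6 0.05 0 0 0 0 -1; -0.6 0.1 0 0 0 0 -1; -0.6 0.16 0 0 0 0 -1; -0.6 0.2 0 0 0 0 -1; -0.5 0.2 0 0 0 0 -1"

```text
time_s: 9.85
position: [0.5112, -0.2869, 0.0701]
tool_rot: [0.683, 0.73, 0.001, 0.002]
ft_force: [-0.0, 0.5, 0.5]
gripper_width: -0.0002
grip_force: 0.0
```

>>> servo_tool --steps "-0.1 0.1 0 0 0 0 -1; 0 0 0 0 0 0 -1; 0 0 0 0 0 0 -1"

```text
time_s: 10.15
position: [0.5133, -0.2881, 0.0681]
tool_rot: [0.683, 0.731, 0.0, 0.0]
ft_force: [-0.5, 0.6, 0.3]
gripper_width: 0.0002
grip_force: 0.0
```

```bash
python3 -c "
from h import *
tcp((-.066,-.272,.066))
p,d=eyes.snapshot('top');cv2.imwrite('pics/t3.png',cv2.resize(p[120:260,130:390],None,fx=3,fy=3))"
```

```text
t 10.15 feeder tcp [-0.0613 -0.2891  0.0681] F_feeder [-0.4  0.7  0.3] w 0.0002
rot fix /.15 [ 0.001 -0.    -0.009]
(-0.066, -0.272, 0.066) units(tool xyz) [ 0.43 -0.12  0.05]
```

View pics/t3.png

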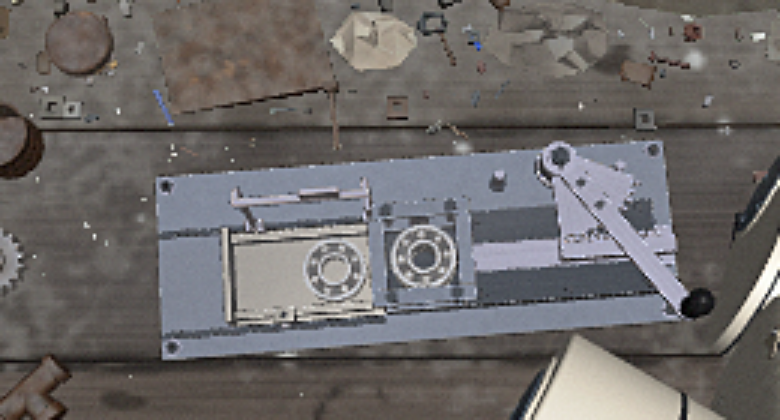

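The lever is back at rest (knob at (695,302)). Bearing a sits in the nest at (335,267) and three bearings remain in the magazine. Next is the second stroke.

>>> servo_tool --steps "0.42 -0.12 0 0 0 0 -1; 0.49 -0.3 0 0 0 0 -1; 0.52 -0.23 0 0 0 0 -1; 0.55 -0.17 0 0 0 0 -1; 0.56 -0.1 0 0 0 0 -1"

```text
time_s: 10.7
position: [0.4685, -0.1898, 0.0678]
tool_rot: [0.683, 0.731, -0.001, 0.0]
ft_force: [-2.2, -7.4, 1.0]
gripper_width: -0.0001
grip_force: 1.6
```

>>> servo_tool --steps "0.57 -0.03 0 0 0 0 -1; 0.57 0.03 0 0 0 0 -1; 0.56 0.1 0 0 0 0 -1; 0.55 0.17 0 0 0 0 -1; 0.42 0.2 0 0 0 0 -1"

```text
time_s: 11.2
position: [0.48, -0.0815, 0.0676]
tool_rot: [0.682, 0.731, -0.001, -0.0]
ft_force: [-3.1, -9.1, 3.4]
gripper_width: -0.0001
grip_force: 0.3
```

>>> servo_tool --steps "0.25 0.1 0 0 0 0 -1; 0.2 0.1 0 0 0 0 -1; 0.15 0.08 0 0 0 0 -1; 0 0 0 0 0 0 -1; 0 0 0 0 0 0 -1"

```text
time_s: 11.7
position: [0.4906, -0.0578, 0.0677]
tool_rot: [0.682, 0.731, -0.0, 0.0]
ft_force: [-0.8, -8.0, 1.8]
gripper_width: 0.0001
grip_force: 1.6
```

>>> servo_tool --steps "0.1 0.06 0 0 0 0 -1; 0 0 0 0 0 0 -1"

```text
time_s: 11.9
position: [0.4917, -0.0554, 0.0676]
tool_rot: [0.682, 0.732, -0.002, 0.0]
ft_force: [-5.5, -22.0, 4.7]
gripper_width: -0.0001
grip_force: 5.6
```

```bash
python3 -c "
from h import *
tcp((-.0624,-.0544,.066))"
```

```text
t 11.9 feeder tcp [-0.0668 -0.0554  0.0676] F_feeder [ -7.  -21.5   4.7] w -0.0001
rot fix /.15 [-0.016  0.023  0.009]
(-0.0624, -0.0544, 0.066) units(tool xyz) [0.03 0.11 0.04]
```

>>> servo_tool --steps "0.06 0.04 0 0 0 0 -1; 0 0 0 0 0 0 -1"

```text
time_s: 12.1
position: [0.492, -0.0546, 0.0676]
tool_rot: [0.682, 0.732, -0.003, 0.0]
ft_force: [-9.8, -36.9, 5.9]
gripper_width: 0.0
grip_force: 8.7
```

>>> servo_tool --steps "-0.6 -0.3 0 0 0 0 -1; -0.6 -0.2 0 0 0 0 -1; -0.6 -0.18 0 0 0 0 -1; -0.6 -0.1 0 0 0 0 -1; -0.6 0 0 0 0 0 -1"

```text
time_s: 12.6
position: [0.4711, -0.1739, 0.0679]
tool_rot: [0.683, 0.731, -0.0, 0.001]
ft_force: [2.2, -4.3, 1.6]
gripper_width: -0.0003
grip_force: 0.0
```

>>> servo_tool --steps "-0.6 0.05 0 0 0 0 -1; -0.6 0.1 0 0 0 0 -1; -0.6 0.16 0 0 0 0 -1; -0.6 0.2 0 0 0 0 -1; -0.6 0.2 0 0 0 0 -1"

```text
time_s: 13.1
position: [0.5081, -0.291, 0.0677]
tool_rot: [0.683, 0.731, 0.0, 0.0]
ft_force: [0.7, -1.1, 0.0]
gripper_width: -0.0001
grip_force: 0.0
```

>>> servo_tool --steps "-0.2 0.1 0 0 0 0 -1; 0 0 0 0 0 0 -1; 0 0 0 0 0 0 -1"

```text
time_s: 13.4
position: [0.5116, -0.297, 0.067]
tool_rot: [0.683, 0.731, -0.0, -0.001]
ft_force: [-0.0, 0.4, 0.8]
gripper_width: -0.0001
grip_force: 0.0
```

```bash
python3 -c "
from h import *
tcp((-.066,-.272,.066))
p,d=eyes.snapshot('top');cv2.imwrite('pics/t4.png',cv2.resize(p[120:260,130:390],None,fx=3,fy=3))
W=cloud('top',d)[155:250,170:300].reshape(-1,3);f=np.c_[(W[:,:2]-O)@F[:2,:2],W[:,2]]
m=(abs(f[:,0])<.03)&(f[:,1]>.15)&(f[:,2]>.035)&(f[:,2]<.06);print('endwall',f[m].min(0),f[m].max(0))
m=(f[:,0]>0.02)&(f[:,0]<.1)&(f[:,1]>.06)&(f[:,2]>.12)&(f[:,2]<.2);print('keeper',np.round(f[m][np.argsort(-f[m][:,2])][:30:2],3))"
```

```text
t 13.4 feeder tcp [-0.0636 -0.2978  0.067 ] F_feeder [-0.   0.4  0.8] w -0.0001
rot fix /.15 [-0.01  -0.008 -0.01 ]
(-0.066, -0.272, 0.066) units(tool xyz) [ 0.65 -0.06  0.03]
endwall [-0.0291042   0.15221828  0.03537771] [0.02967436 0.19176138 0.0509104 ]
keeper [[0.048 0.088 0.16 ]
 [0.047 0.07  0.159]
 [0.046 0.086 0.158]
 [0.051 0.08  0.158]
 [0.047 0.067 0.158]
 [0.05  0.101 0.158]
 [0.047 0.096 0.158]
 [0.05  0.07  0.157]
 [0.049 0.093 0.157]
 [0.048 0.083 0.157]
 [0.045 0.07  0.156]
 [0.046 0.088 0.156]
 [0.05  0.067 0.156]
 [0.048 0.102 0.155]
 [0.045 0.099 0.155]]
```

View pics/t4.png

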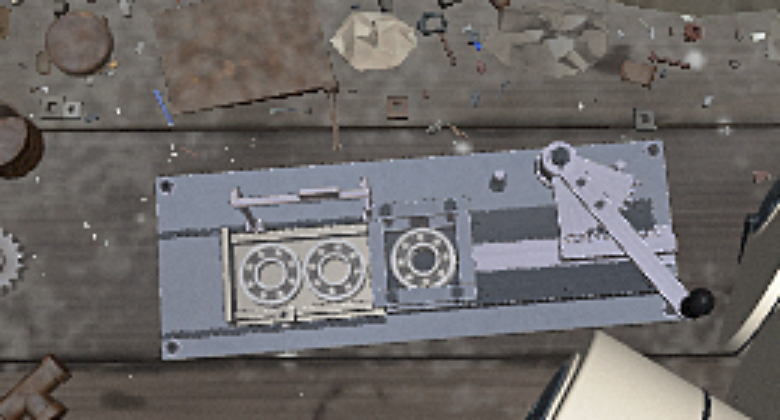

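Both bearings are in the nest, at (268,273) and (335,268). The lever is at rest and the keeper is still upright at about (300,193). Next I'll rise, turn a quarter and go behind the tab.

>>> servo_tool --steps "0 0 -1 0 0 0 -1; 0 0 -1 0 0 0 -1; 0 0 -1 0 0 -1 -1; 0 0 -1 0 0 -1 -1; 0 0 -0.4 0 0 -1 -1"

```text
time_s: 13.95
position: [0.5135, -0.298, 0.2474]
tool_rot: [0.5, 0.866, 0.0, 0.002]
ft_force: [1.1, -0.9, 0.6]
gripper_width: -0.0001
grip_force: 0.0
```

>>> servo_tool --steps "0 0 0 0 0 -1 -1; 0 0 0 0 0 -1 -1; 0 0 0 0 0 -1 -1; 0 0 0 0 0 -1 -1; 0 0 0 0 0 -1 -1"

```text
time_s: 14.45
position: [0.5118, -0.297, 0.2429]
tool_rot: [0.148, 0.989, 0.0, -0.001]
ft_force: [-0.6, -0.1, 0.6]
gripper_width: -0.0
grip_force: 0.0
```

>>> servo_tool --steps "0 0 0 0 0 -1 -1; 0 0 0 0 0 -1 -1; 0 0 0 0 0 -0.5 -1; 0 0 0 0 0 0 -1"

```text
time_s: 14.85
position: [0.5119, -0.2972, 0.2429]
tool_rot: [-0.036, 0.999, 0.0, -0.001]
ft_force: [0.2, 0.4, 0.2]
gripper_width: -0.0002
grip_force: 0.0
```

```bash
sed -i 's/want=.*/want=np.c_[-F[:,0],F[:,1],-F[:,2]]/' h.py; python3 -c "
from h import *
tcp((.085,.092,.24))"
```

```text
t 14.85 feeder tcp [-0.0633 -0.298   0.2429] F_feeder [0.3 0.4 0.2] w -0.0002
rot fix /.15 [ 0.006 -0.007  0.025]
(0.085, 0.092, 0.24) units(tool xyz) [-3.74  9.74  0.08]
```

>>> servo_tool --steps "-0.37 0.97 0 0 0 0 -1; -0.37 0.97 0 0 0 0 -1; -0.37 0.97 0 0 0 0 -1; -0.37 0.97 0 0 0 0 -1; -0.37 0.97 0 0 0 0 -1"

```text
time_s: 15.35
position: [0.5721, -0.0974, 0.2432]
tool_rot: [-0.035, 0.999, 0.0, -0.0]
ft_force: [0.3, 0.5, -0.9]
gripper_width: 0.0004
grip_force: 0.0
```

>>> servo_tool --steps "-0.37 0.97 0 0 0 0 -1; -0.37 0.97 0 0 0 0 -1; -0.37 0.97 0 0 0 0 -1; -0.37 0.97 0 0 0 0 -1; -0.37 0.97 0 0 0 0 -1"

```text
time_s: 15.85
position: [0.6319, 0.1013, 0.2431]
tool_rot: [-0.035, 0.999, -0.0, -0.0]
ft_force: [0.5, -0.3, -0.7]
gripper_width: 0.0002
grip_force: 0.0
```

>>> servo_tool --steps "0 0 0.6 0 0 0 -1; 0 0 0.6 0 0 0 -1; 0 0 0 0 0 0 -1"

```text
time_s: 16.15
position: [0.6294, 0.0997, 0.1918]
tool_rot: [-0.035, 0.999, -0.0, -0.004]
ft_force: [-1.0, -0.4, -0.4]
gripper_width: -0.0
grip_force: 0.0
```

```bash
python3 -c "
from h import *
tcp((.085,.092,.138))"
```

```text
t 16.15 feeder tcp [0.0813 0.0898 0.1918] F_feeder [-1.1 -0.4 -0.4] w -0.0
rot fix /.15 [-0.003 -0.047  0.011]
(0.085, 0.092, 0.138) units(tool xyz) [-0.1   0.05  1.34]
```

>>> servo_tool --steps "-0.1 0.05 0.7 0 0 0 -1; 0 0 0.64 0 0 0 -1; 0 0 0 0 0 0 -1; 0.5 0 0 0 0 0 -1; 0.4 0 0 0 0 0 -1"

```text
time_s: 16.65
position: [0.6005, 0.0987, 0.1434]
tool_rot: [-0.035, 0.999, 0.0, 0.001]
ft_force: [0.9, 1.0, -0.6]
gripper_width: -0.0002
grip_force: 0.3
```

>>> servo_tool --steps "0.4 0 0 0 0 0 -1; 0.4 0 0.08 0 0 0 -1; 0.2 0 0.08 0 0 0 -1; 0 0 0 0 0 0 -1"

```text
time_s: 17.05
position: [0.56, 0.0958, 0.1363]
tool_rot: [-0.035, 0.999, 0.0, 0.0]
ft_force: [0.1, 0.0, 0.3]
gripper_width: 0.0001
grip_force: 0.0
```

```bash
python3 -c "
from h import *
tcp((-.010,.092,.122))
p,d=eyes.snapshot('scene');cv2.imwrite('pics/s5.png',cv2.resize(p[110:300,190:390],None,fx=3,fy=3))"
```

```text
t 17.05 feeder tcp [0.0118 0.0907 0.1363] F_feeder [0.1 0.  0.3] w 0.0001
rot fix /.15 [0.    0.001 0.011]
(-0.01, 0.092, 0.122) units(tool xyz) [0.55 0.03 0.36]
```

View pics/s5.png

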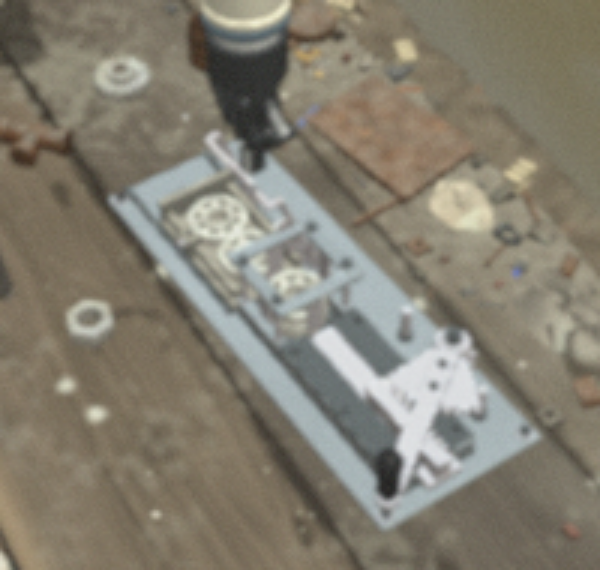

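The fingertip at about (255,160) bears on the tab and the keeper is tilting over. I'll continue the sweep.

>>> servo_tool --steps "0.3 0 0.15 0 0 0 -1; 0.25 0 0.2 0 0 0 -1; 0.2 0 0.2 0 0 0 -1; 0.21 0 0.2 0 0 0 -1; 0 0 0 0 0 0 -1"

```text
time_s: 17.6
position: [0.5197, 0.0929, 0.1036]
tool_rot: [-0.036, 0.999, -0.0, -0.002]
ft_force: [0.0, 0.0, 0.1]
gripper_width: 0.0001
grip_force: 0.0
```

>>> servo_tool --steps "0.15 0 0.2 0 0 0 -1; 0.1 0 0.18 0 0 0 -1; 0.1 0 0.18 0 0 0 -1; 0.1 0 0.18 0 0 0 -1; 0 0 0 0 0 0 -1"

```text
time_s: 18.1
position: [0.5029, 0.0917, 0.0745]
tool_rot: [-0.036, 0.999, -0.0, -0.001]
ft_force: [0.4, -0.4, -0.1]
gripper_width: -0.0003
grip_force: 0.0
```

```bash
cat >> h.py <<'E'
def keep():
    for n in('top','scene'):
        p,d=eyes.snapshot(n);W=cloud(n,d).reshape(-1,3);f=np.c_[(W[:,:2]-O)@F[:2,:2],W[:,2]]
        m=(f[:,0]>-.085)&(f[:,0]<-.02)&(f[:,1]>.04)&(f[:,1]<.165)&(f[:,2]>.02)&(f[:,2]<.16);g=f[m];g=g[np.argsort(g[:,1])]
        print(n,len(g));print(np.round(g[::max(1,len(g)//30)],3).tolist())
    return p
E
python3 -c "
from h import *
tcp((-.066,.092,.1))
keep()"
```

```text
t 18.1 feeder tcp [-0.0455  0.0905  0.0745] F_feeder [ 0.4 -0.4 -0.1] w -0.0003
rot fix /.15 [-0.002 -0.018  0.014]
(-0.066, 0.092, 0.1) units(tool xyz) [ 0.51  0.04 -0.64]
top 0
[]
scene 433
[[-0.053, 0.04, 0.08], [-0.022, 0.043, 0.093], [-0.025, 0.044, 0.09], [-0.04, 0.048, 0.028], [-0.051, 0.055, 0.07], [-0.052, 0.059, 0.126], [-0.065, 0.065, 0.083], [-0.06, 0.068, 0.072], [-0.029, 0.071, 0.033], [-0.061, 0.074, 0.152], [-0.057, 0.075, 0.148], [-0.053, 0.076, 0.153], [-0.043, 0.078, 0.025], [-0.054, 0.079, 0.123], [-0.044, 0.081, 0.091], [-0.053, 0.082, 0.099], [-0.047, 0.084, 0.128], [-0.052, 0.086, 0.082], [-0.056, 0.087, 0.113], [-0.055, 0.09, 0.102], [-0.06, 0.093, 0.151], [-0.056, 0.097, 0.13], [-0.062, 0.099, 0.077], [-0.053, 0.103, 0.072], [-0.055, 0.111, 0.071], [-0.056, 0.119, 0.137], [-0.054, 0.126, 0.146], [-0.052, 0.133, 0.037], [-0.053, 0.139, 0.076], [-0.057, 0.15, 0.074], [-0.048, 0.158, 0.084]]
```

The keeper bar is at about z 72 mm and the tab at about (-62, 80) mm, so it is roughly 0.5 rad from shut, as predicted. Next I'll hop over the tab and press down.

>>> servo_tool --steps "0 0.03 -0.65 0 0 0 -1; 0.5 0 0 0 0 0 -1; 0 0 0 0 0 0 -1; 0 0 0.4 0 0 0 -1; 0 0 0.4 0 0 0 -1"

```text
time_s: 18.7
position: [0.4856, 0.0918, 0.0699]
tool_rot: [-0.036, 0.999, 0.0, 0.001]
ft_force: [-0.4, 0.1, 0.7]
gripper_width: 0.0002
grip_force: 0.1
```

>>> servo_tool --steps "0 0 0.3 0 0 0 -1; 0 0 0.3 0 0 0 -1; 0 0 0 0 0 0 -1"

```text
time_s: 19.0
position: [0.4835, 0.0915, 0.0442]
tool_rot: [-0.036, 0.999, -0.0, -0.001]
ft_force: [0.3, 0.4, 0.1]
gripper_width: 0.0002
grip_force: 0.0
```

```bash
python3 -c "
from h import *
tcp((-.066,.092,.027))"
```

```text
t 19.0 feeder tcp [-0.0648  0.0917  0.0442] F_feeder [0.3 0.4 0.1] w 0.0002
rot fix /.15 [-0.002 -0.018  0.014]
(-0.066, 0.092, 0.027) units(tool xyz) [0.03 0.01 0.43]
```

>>> servo_tool --steps "0 0 0.2 0 0 0 -1; 0 0 0.1 0 0 0 -1; 0 0 0 0 0 0 -1"

```text
time_s: 19.3
position: [0.4843, 0.0917, 0.0335]
tool_rot: [-0.036, 0.999, -0.0, -0.0]
ft_force: [0.1, 0.8, -0.3]
gripper_width: -0.0003
grip_force: 0.0
```

>>> servo_tool --steps "0 0 0.1 0 0 0 -1; 0 0 0.05 0 0 0 -1; 0 0 0 0 0 0 -1"

```text
time_s: 19.6
position: [0.4845, 0.0917, 0.0279]
tool_rot: [-0.036, 0.999, 0.0, 0.0]
ft_force: [0.9, -0.2, 2.7]
gripper_width: 0.0002
grip_force: 1.3
```

```bash
python3 -c "
from h import *
tcp((-.066,.092,.027))"
```

```text
t 19.6 feeder tcp [-0.0638  0.0919  0.0279] F_feeder [ 0.9 -0.3  2.7] w 0.0002
rot fix /.15 [0.    0.003 0.014]
(-0.066, 0.092, 0.027) units(tool xyz) [0.06 0.   0.02]
```

>>> servo_tool --steps "0 0 0.06 0 0 0 -1; 0 0 0 0 0 0 -1"

```text
time_s: 19.8
position: [0.4847, 0.0918, 0.0268]
tool_rot: [-0.036, 0.999, 0.0, 0.0]
ft_force: [-5.0, -0.4, 25.0]
gripper_width: -0.0001
grip_force: 12.0
```

>>> servo_tool --steps "0 0 0.05 0 0 0 -1; 0 0 0 0 0 0 -1"

```text
time_s: 20.0
position: [0.4848, 0.0918, 0.0261]
tool_rot: [-0.036, 0.999, 0.0, 0.001]
ft_force: [-9.1, -1.1, 41.2]
gripper_width: -0.0004
grip_force: 20.6
```

Firm against the shut stop at z≈26–27 mm. I'll retreat and check.

>>> servo_tool --steps "0 0 -0.5 0 0 0 -1; 0 0 -1 0 0 0 -1; 0 0 -1 0 0 0 -1; 0 0 -1 0 0 0 -1; 1 0 -0.7 0 0 0 -1"

```text
time_s: 20.5
position: [0.4493, 0.0895, 0.1948]
tool_rot: [-0.035, 0.999, 0.001, 0.004]
ft_force: [1.3, 0.4, 0.8]
gripper_width: -0.0
grip_force: 0.0
```

>>> servo_tool --steps "1 0 0 0 0 0 -1; 1 0 0 0 0 0 -1; 1 0 0 0 0 0 -1; 0.5 0 0 0 0 0 -1; 0 0 0 0 0 0 -1"

```text
time_s: 21.0
position: [0.3017, 0.0784, 0.191]
tool_rot: [-0.036, 0.999, -0.0, -0.001]
ft_force: [1.0, -0.6, 0.2]
gripper_width: 0.0003
grip_force: 0.0
```

```bash
python3 -c "
from h import *
tcp()
p,d=eyes.snapshot('top');a=cv2.resize(p[150:260,170:380],None,fx=3.3,fy=3.3)
W=cloud('top',d)[150:260,170:380].reshape(-1,3);f=np.c_[(W[:,:2]-O)@F[:2,:2],W[:,2]]
m=(f[:,0]<-.055)&(f[:,0]>-.08)&(abs(f[:,1]-.085)<.016);print('tab z',np.round(np.sort(f[m][:,2])[-12:],3))
m=(abs(f[:,0])<.03)&(f[:,1]>.17)&(f[:,1]<.25)&(f[:,2]>.035);print('end y',f[m][:,1].max())
cv2.imwrite('pics/t6.png',a)"
```

```text
t 21.0 feeder tcp [-0.2471  0.0912  0.191 ] F_feeder [ 1.  -0.6  0.2] w 0.0003
rot fix /.15 [-0.001 -0.01   0.018]
tab z [0.029 0.029 0.029 0.029 0.03  0.03  0.03  0.03  0.03  0.03  0.03  0.032]
end y 0.19094164669303298
```

View pics/t6.png

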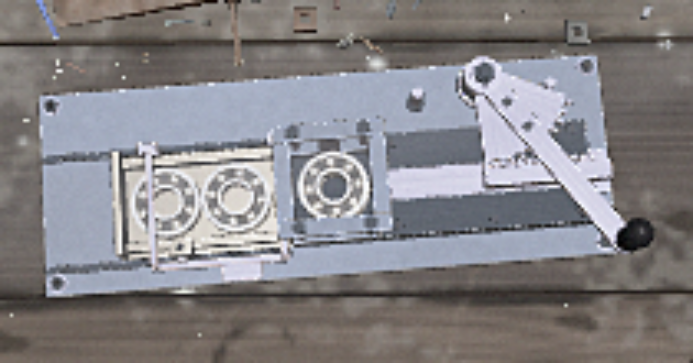

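The keeper lies shut with its tab at (240,270), z about 27 mm. Both bearings are in the nest, the nest is home and the lever is at rest.

```bash
python3 -c "
from workcell import workorder
print(workorder.sign_off())"
```

```text
the job is handed in; nothing more can be done
None
```

The job is handed in, at about 21 s of the 72 s allowed: the nest is home, two full lever strokes put two bearings in it, and the keeper is shut at its stop. Two bearings remain in the magazine, and I touched none of the tools or parts. I pressed up to about 41 N on the keeper with the fingertips, so the 40 N limit, which is worded for the arm or gripper body, should not apply.

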